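# Swap the grooming handles on the charging dock

## Robot

A 6-joint arm with a two-finger parallel gripper is mounted at the origin on the work surface. World frame = base frame: x ahead of the robot, y to its left, z up, the work surface at z = 0. Lengths are in m, angles in rad, forces in N, time in s.
With the tool pointing down it reaches from about 0.275 to 1 m from the base axis. Payload 8.4 kg.
Tool frame: the origin (TCP) lies between the finger pads; the fingertips stand 11 mm ahead of it and the grasp point (between the pads) lies 8 mm behind it; z points along the fingers, y is the line along which they close (so a half turn about z gives the same grasp; the last joint's range is limited). The gripper opens to 85 mm and grips with 20 to 120 N. Pads are 22 mm wide; open, the fingers measure 114 mm over their backs; the gripper's body (76 mm by 85 mm) begins 54 mm behind the grasp point. The pads swing forward as they close: fully open they stand 13 mm farther back than shut.
Start: joints at [-1.214, 0.353, 1.633, -0, 1.155, -0.002], TCP at [0.219, -0.585, 0.242] pointing down, gripper open.
Joint ranges: [-2.63, 2.63], [-0.92, 2.1], [0.06, 2.66], [-1.3, 4.44], [0, 2.69], [-3.02, 3.02]. Speed limits (rad/s): [2.22, 2.22, 2.79, 3.14, 3.14, 3.14].

## Interface

Orientations are given as [roll, pitch, yaw] about the fixed x, y, z axes, in that order (R = Rz(yaw) Ry(pitch) Rx(roll)).
In Python, from plant import robot, snapshot, camera_model, order gives the robot as it stands. The module is installed in compiled form; this text tells all that it offers.
- The arm moves only by the shell command python3 -m creep 'ROWS' [FORCE]. ROWS is JSON, one flat list of numbers, 5 for each row, row after row: the opening, from 0 (shut) to 1 (fully open), then the shift along the tool's x, y, z in m, then the turn about the tool's z in degrees. In form: [hand, dx, dy, dz, yaw, hand, dx, dy, dz, yaw, ...]. A call has 1 to 20 rows; each row shifts and turns the commanded pose from where the row before left it, along the tool's axes as they then stand; what a row does not reach is not made up. A row lasts 1/12 s, in which the tool goes at most 41.7 mm and 7.16 degrees, less where a joint would pass 70% of its speed; a pose out of reach is approached as far as the arm can. A call is refused whole if a number of a shift passes 0.0417 or a number of a turn 7.16, either way. A call with a gripper value outside its range is refused whole. The fingers move at their own pace and stop on an object; FORCE is the grip in N (left out, the last holds). Time passes only in rows, so rows that do not move let the fingers close. It gives the time, the measured TCP pose, the force, the opening and the grip force at its end, in the units of the state.
- robot.state(): the state, without advancing time (a new reading comes with each control period).
- snapshot(name): name is "side" or "top"; returns the picture (384x512x3 uint8, blue, green, red); there is no depth.
- camera_model(name): a dict with "K" (3x3 intrinsics, pixels), "dist_coeffs" ([k1, k2, p1, p2, k3] as OpenCV has them; the pictures are not rectified), "camera_from_world" (4x4, takes a point from world to camera coordinates). Camera axes: x right, y up, looking along -z (the intrinsics and any distortion apply to the point x, -y, -z); pixel columns grow to the right and rows downward; lengths in m; the calibration is good to about 2 mm. A picture is of the moment at which its call begins. camera_model takes no time and is no camera call.
- order.hand_in(): hands the job in; it is judged then, once.
The state is a dict: "time_s": time; "joint_positions": joint angles; "joint_vel": joint speeds; "joint_torque": joint torques, N m; "eef_pos": TCP position; "ee_rot": TCP orientation; "wrist_force": force on the tool from outside, world axes, zero at the start; "ft_torque": the same for the moment, N m; "grip_width": finger opening in m; "grip_force": force on a finger pad.
Only numpy, scipy, OpenCV 4.12 (cv2) and the standard library are available. Lean on these libraries where they do the work, as an engineer would, in place of code of your own. Each camera call takes 0.05 s, during which the arm holds its last target. There are 200 camera calls.

## Task

First turn the dock's power handle right off, and keep it off whenever you handle anything that goes on the dock. Take the charged trimmer out of its pocket and lay it lengthwise along the middle of the narrow sloped rest, above its lip, then put every loose toothbrush handle down flat in a dock pocket of its own, either way round (in whatever order suits). When all are in place turn the power handle fully on again, leaving the cream jar and the soap where they are.

Things in the scene. Friction and masses are not known exactly. Their poses are not given: they have to be found in the camera images.
- brush1: Loose cordless toothbrush handle (no head), lying on the counter; three or four alike are there (None: absent). White bar 30 x 30 mm in section, thin steel shaft (diameter 14, 22 mm long) at its +x end, 134 mm long in all; 0.13 kg. Origin in the middle of its length, width and height (15 mm above what it lies on); x along it (body from -66 to +46, shaft to +68 mm).
- brush2: Loose cordless toothbrush handle (no head), lying on the counter; three or four alike are there (None: absent). White bar 30 x 30 mm in section, thin steel shaft (diameter 14, 22 mm long) at its +x end, 134 mm long in all; 0.13 kg. Origin in the middle of its length, width and height (15 mm above what it lies on); x along it (body from -66 to +46, shaft to +68 mm).
- brush3: Loose cordless toothbrush handle (no head), lying on the counter; three or four alike are there (None: absent). White bar 30 x 30 mm in section, thin steel shaft (diameter 14, 22 mm long) at its +x end, 134 mm long in all; 0.13 kg. Origin in the middle of its length, width and height (15 mm above what it lies on); x along it (body from -66 to +46, shaft to +68 mm).
- brush4: Loose cordless toothbrush handle (no head), lying on the counter; three or four alike are there (None: absent). White bar 30 x 30 mm in section, thin steel shaft (diameter 14, 22 mm long) at its +x end, 134 mm long in all; 0.13 kg. Origin in the middle of its length, width and height (15 mm above what it lies on); x along it (body from -66 to +46, shaft to +68 mm).
- trimmer: Charged hair trimmer: black bar 30 x 30 mm in section, 132 mm long, with a steel T-shaped head 38 mm wide and 18 mm long at its +x end; about 0.18 kg. It starts lying in one of the dock's pockets. Origin in the middle of its length, width and height (15 mm above what it lies on); x along its length (-66 to +66 mm).
- dock: Flat grey base plate of the charging dock, fixed to the counter: 190 mm (x) by 300 mm (y), 12 mm thick. Origin at the centre of its underside. Four pockets stand side by side on it, 70 mm apart along its y.
- pocket1: One of the dock's four identical open-topped white pockets. Inside 150 mm long (x) by 44 mm wide (y), walls 18 mm high and 4 mm thick; each long wall has a 60 mm wide notch down to the floor in its middle, for fingers. Origin at the centre of the pocket's floor (12 mm above the counter); x along the pocket, z up.
- pocket2: One of the dock's four identical open-topped white pockets. Inside 150 mm long (x) by 44 mm wide (y), walls 18 mm high and 4 mm thick; each long wall has a 60 mm wide notch down to the floor in its middle, for fingers. Origin at the centre of the pocket's floor (12 mm above the counter); x along the pocket, z up.
- pocket3: One of the dock's four identical open-topped white pockets. Inside 150 mm long (x) by 44 mm wide (y), walls 18 mm high and 4 mm thick; each long wall has a 60 mm wide notch down to the floor in its middle, for fingers. Origin at the centre of the pocket's floor (12 mm above the counter); x along the pocket, z up.
- pocket4: One of the dock's four identical open-topped white pockets. Inside 150 mm long (x) by 44 mm wide (y), walls 18 mm high and 4 mm thick; each long wall has a 60 mm wide notch down to the floor in its middle, for fingers. Origin at the centre of the pocket's floor (12 mm above the counter); x along the pocket, z up.
- rest: The trimmer's stand, fixed to the counter: a marble foot 120 x 100 x 10 mm with a thin post that carries the narrow sloped steel plate. Origin at the centre of its underside.
- rest_plate: Steel plate on the stand, 150 mm long (x) and 28 mm wide (y), narrower than the trimmer. It slopes 20 degrees (0.35 rad): its +x end is the higher. A lip 14 mm above the plate closes the lower end, its inner face at x = -75 mm. Origin at the centre of its upper surface, 100 mm above the counter; x up the slope, z out of the upper surface.
- switch: The dock's power switch: a white box 100 x 100 mm and 45 mm high, fixed to the counter, with a black turning handle on top. A black dot on top marks off (towards +x), a short black dash marks on (80 degrees clockwise from the dot, seen from above). Origin at the centre of its underside.
- power_handle (a joint): Angle of the power handle about the upright axis through the box's centre, rad; 0 = off (stop), 1.4 = on (stop), growing clockwise seen from above. It stays where it is left; turning takes about 0.15 N m.
- power_grip (a point): Point on the power handle's axis at gripping height, 73 mm above the counter. The handle is a black bar 72 mm long (along this point's x), 18 mm wide (y), reaching from 55 to 85 mm above the counter; a white line on its top marks its +x end, which points to the dot (off) or the dash (on).
- cream_jar: Small glass cream jar, 44 mm diameter, 42 mm high, loose; bystander, leave alone. Origin at the centre of its underside.
- soap_bar: Bar of white soap, 56 x 40 x 26 mm, loose; bystander, leave alone. Origin at the centre of its underside.
Not all that is in view belongs to the job. What is shaped like the brush3 but green or yellow is not meant.

How it is judged:
By the outcome, as a careful person would: the job done as asked, in the order asked, and still so for the second after the job is handed in, with the robot touching nothing.
Of brush1, brush2, brush3, brush4 only 3 to 4 are there at a start; the rules pass over those that are not, and their reading is None.
At some moment in a run one of brush1, brush2, brush3, brush4 may be knocked a few centimetres aside while the robot is not near it.
Once in a run the grip may slacken for a moment while it holds something.
It also fails if it takes over 208 s, if anything falls off the work surface, if the arm or the gripper's body presses on something with over 40 N, if the wrist force passes 120 N, or if a joint passes its speed limit or range.

## Working session

There is one attempt and no reset: what is moved stays moved. The work goes in short steps, Python scripts to look and compute and a shell command to move; the robot and the scene stay as the last step left them, time stands still between calls to the robot, and variables do not carry over. Pictures are saved under pics/ and viewed, at most 14 in all, crops included, and the job is handed in when it is done.

```bash
mkdir -p pics; python3 - <<'E'
from plant import robot,snapshot,camera_model
import cv2
for n in("top","side"):
    cv2.imwrite(f"pics/{n}0.png",snapshot(n))
    m=camera_model(n);print(n,m["K"],m["dist_coeffs"],m["camera_from_world"])
s=robot.state();print(s)
E
```

```text
top [[484.66695871   0.         251.2762815 ]
 [  0.         484.66695871 199.10795652]
 [  0.           0.           1.        ]] [-0.03437316  0.          0.          0.          0.        ] [[ 0.01629219 -0.99964801  0.0209387  -0.0862191 ]
 [ 0.98161199  0.01997463  0.18983918 -0.45375575]
 [-0.1901906   0.01746079  0.9815919  -1.49471825]
 [ 0.          0.          0.          1.        ]]
side [[442.80853825   0.         253.93970099]
 [  0.         442.80853825 192.08928503]
 [  0.           0.           1.        ]] [0.046282 0.       0.       0.       0.      ] [[-0.98772185 -0.15618664  0.00335981  0.43144542]
 [ 0.1205949  -0.74861596  0.65194402 -0.15892556]
 [-0.09930974  0.64434453  0.75825965 -1.21089039]
 [ 0.          0.          0.          1.        ]]
{'time_s': 0.1, 'joint_positions': array([-1.21439230e+00,  3.53612424e-01,  1.63403711e+00,  1.13846733e-06,
        1.15516707e+00, -2.39770583e-03]), 'joint_vel': array([-0.00014651, -0.00057901, -0.00179422,  0.00079492,  0.00084534,
       -0.00014187]), 'joint_torque': array([ 1.33670543e-03, -6.06352258e+01, -3.42817819e+01,  1.24968801e-05,
        3.94956849e-03,  4.47058812e-05]), 'eef_pos': array([ 0.21933546, -0.58483157,  0.24162548]), 'ee_rot': array([-3.14036871e+00, -3.97564386e-06,  3.58801266e-01]), 'wrist_force': array([0.66576074, 0.04406749, 0.10422431]), 'ft_torque': array([-0.02028723, -0.00282461, -0.03056717]), 'grip_force': 0.0, 'grip_width': 0.08547380084625543}
```

View pics/top0.png

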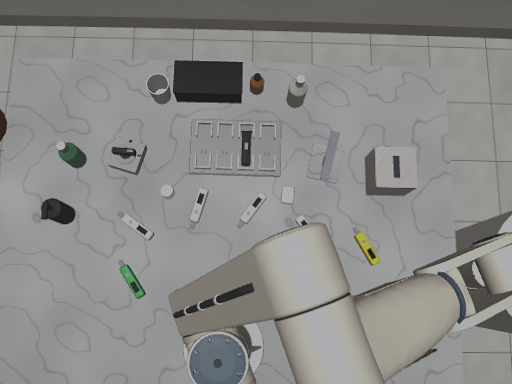

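View pics/side0.png

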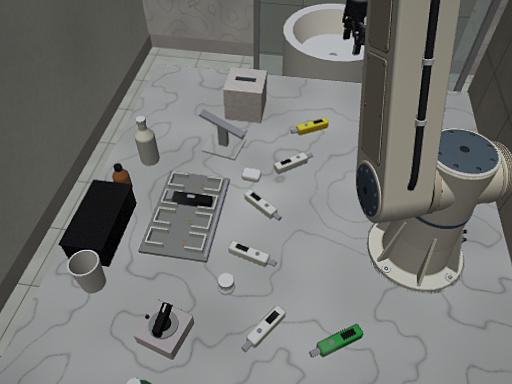

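```bash
cat > h.py <<'E'
import numpy as np,cv2
from plant import robot,snapshot,camera_model
from scipy.spatial.transform import Rotation as R
def ray(n,uv):
    m=camera_model(n);T=np.array(m["camera_from_world"])
    p=cv2.undistortPoints(np.array(uv,float).reshape(-1,1,2),np.array(m["K"]),np.array(m["dist_coeffs"])).reshape(-1,2)
    d=np.c_[p[:,0],-p[:,1],-np.ones(len(p))]@T[:3,:3]
    return -T[:3,:3].T@T[:3,3],d
def plane(n,uv,z):
    c,d=ray(n,uv);return c+d*((z-c[2])/d[:,2])[:,None]
def tri(uvt,uvs):
    c1,d1=ray("top",uvt);c2,d2=ray("side",uvs);out=[]
    for a,b in zip(d1,d2):
        s=np.linalg.lstsq(np.c_[a,-b],c2-c1,rcond=None)[0];out.append((c1+a*s[0]+c2+b*s[1])/2)
    return np.array(out)
def pix(n,P):
    m=camera_model(n);T=np.array(m["camera_from_world"]);q=np.atleast_2d(P)@T[:3,:3].T+T[:3,3];q=q*[1,-1,-1]
    return cv2.projectPoints(q,np.zeros(3),np.zeros(3),np.array(m["K"]),np.array(m["dist_coeffs"]))[0].reshape(-1,2)
def to(x,y,z,yaw=None):
    # shift in current tool axes + yaw turn about tool z (deg) to bring the closing line (tool y) along world angle yaw (deg)
    s=robot.state();M=R.from_euler('xyz',s["ee_rot"]).as_matrix()
    d=M.T@(np.array([x,y,z])-s["eef_pos"]);a=np.degrees(np.arctan2(M[1,1],M[0,1]))
    t=None if yaw is None else -((yaw-a+90)%180-90)
    print("tool shift mm",np.round(d*1000,1),"turn",t,"j6",np.round(s["joint_positions"][5],2),"at",np.round(s["eef_pos"],4),"ydir",round(a,1))
E
python3 - <<'E'
from h import *
im=cv2.imread("pics/top0.png")
cv2.imwrite("pics/c1.png",cv2.resize(im[110:250,95:355],None,fx=3,fy=3,interpolation=cv2.INTER_CUBIC))
im=cv2.imread("pics/side0.png")
cv2.imwrite("pics/c2.png",cv2.resize(im[95:360,130:325],None,fx=2.26,fy=2.26,interpolation=cv2.INTER_CUBIC))
print(plane("top",[(127,153),(124,153),(136,226),(199,206),(252,210),(305,225),(236,148)],0.03))
E
```

```text
[[ 0.60271369  0.32902877  0.03      ]
 [ 0.6025119   0.3387893   0.03      ]
 [ 0.36401988  0.28498319  0.03      ]
 [ 0.4322527   0.08829574  0.03      ]
 [ 0.42268325 -0.08104321  0.03      ]
 [ 0.37761597 -0.25048203  0.03      ]
 [ 0.62731275 -0.02540021  0.03      ]]
```

View pics/c1.png

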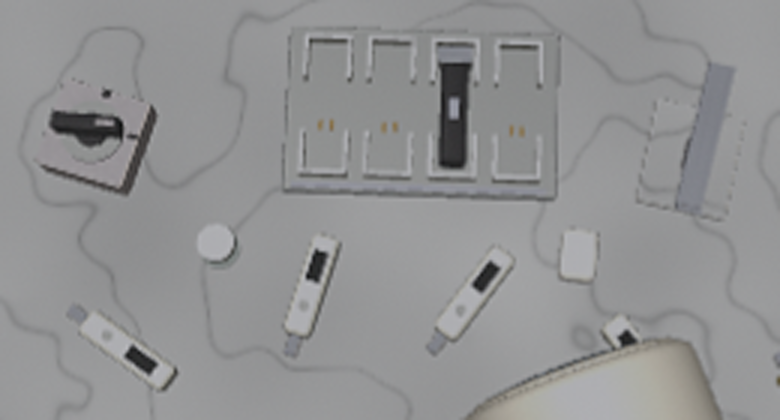

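View pics/c2.png

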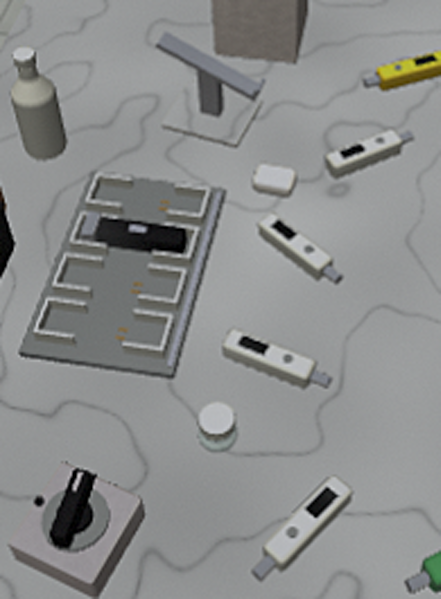

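```bash
cat >> h.py <<'E'
def blobs(im,mask,mn,mx):
    c,_=cv2.findContours(mask,cv2.RETR_EXTERNAL,cv2.CHAIN_APPROX_NONE)
    return [k for k in c if mn<cv2.contourArea(k)<mx]
def brushes(n="top",im=None,z=0.03):
    im=snapshot(n) if im is None else im
    h=cv2.cvtColor(im,cv2.COLOR_BGR2HSV)
    m=((h[...,2]>205)&(h[...,1]<50)).astype(np.uint8)*255
    m=cv2.morphologyEx(m,cv2.MORPH_CLOSE,np.ones((5,5)))
    for k in blobs(im,m,60,1500):
        P=plane(n,cv2.boxPoints(cv2.minAreaRect(k)),z)
        c=P.mean(0);e1,e2=P[1]-P[0],P[2]-P[1]
        L=max((e1,e2),key=np.linalg.norm);S=min((e1,e2),key=np.linalg.norm)
        print(n,"c",np.round(c[:2],4),"L,W",np.round([np.linalg.norm(L),np.linalg.norm(S)],3),"ang",np.round(np.degrees(np.arctan2(L[1],L[0]))%180,1),"px",np.round(pix(n,c)[0]))
E
python3 - <<'E'
from h import *
im=cv2.imread("pics/top0.png");brushes("top",im)
brushes("side",cv2.imread("pics/side0.png"))
def c1(p):return [((x+.5)/3-.5+95,(y+.5)/3-.5+110) for x,y in p]
def c2(p):return [((x+.5)/2.26-.5+130,(y+.5)/2.26-.5+95) for x,y in p]
print("dock",plane("top",c1([(290,27),(560,35),(555,190),(285,188)]),.012).round(4))
print("dot dash",plane("top",c1([(107,93),(132,136)]),.045).round(4),plane("side",c2([(39,501)]),.045).round(4))
print("disc",plane("top",c1([(99,139)]),.05).round(4),plane("side",c2([(77,518)]),.05).round(4))
print("plate hi/lo tri",tri(c1([(721,65),(688,210)]),c2([(161,40),(259,90)])).round(4))
g=cv2.cvtColor(im,cv2.COLOR_BGR2GRAY)
for nm,(x0,y0,x1,y1),z in(("handle",(105,140,145,165),.085),("trim",(236,125,256,168),.042)):
    m=np.zeros_like(g);m[y0:y1,x0:x1]=(g[y0:y1,x0:x1]<70)*255
    for k in blobs(im,m,30,1000):
        print(nm,cv2.minAreaRect(k),plane("top",cv2.boxPoints(cv2.minAreaRect(k)),z).round(4).tolist())
E
```

```text
dock [[ 0.7317  0.1266  0.012 ]
 [ 0.7294 -0.175   0.012 ]
 [ 0.5507 -0.1703  0.012 ]
 [ 0.5466  0.1246  0.012 ]]
dot dash [[0.6401 0.3173 0.045 ]
 [0.5925 0.2873 0.045 ]] [[0.6389 0.3161 0.045 ]]
disc [[0.587  0.3212 0.05  ]] [[0.5937 0.3299 0.05  ]]
plate hi/lo tri [[ 0.6592 -0.3333  0.1241]
 [ 0.516  -0.305   0.077 ]]
handle ((123.54705047607422, 152.38821411132812), (23.39243507385254, 9.28027629852295), 4.39870548248291) [[0.5757, 0.3631, 0.085], [0.6059, 0.3631, 0.085], [0.6016, 0.2894, 0.085], [0.5714, 0.2897, 0.085]]
trim ((246.5, 148.0), (34.0, 9.0), 90.0) [[0.6819, -0.0439, 0.042], [0.6826, -0.0733, 0.042], [0.5677, -0.0752, 0.042], [0.5671, -0.0462, 0.042]]
```

```bash
sed -i 's/h\[...,2\]>205/h[...,2]>V/; s/z=0.03):/z=0.03,V=170):/' h.py
python3 - <<'E'
from h import *
to(.595,.326,.242,-3)
for V in(150,170,190):
    print(V);brushes("top",cv2.imread("pics/top0.png"),V=V)
E
```

```text
tool shift mm [ 6.716e+02 -7.209e+02  5.000e-01] turn -66.44220147415834 j6 -0.0 at [ 0.2193 -0.5848  0.2416] ydir -69.4
150
top c [ 0.0173 -0.8269] L,W [0.127 0.081] ang 96.6 px [491. 344.]
top c [ 0.6567 -0.9264] L,W [0.098 0.038] ang 175.0 px [506. 146.]
top c [0.8179 0.7588] L,W [0.052 0.031] ang 15.5 px [ 4. 89.]
top c [ 0.9718 -0.7123] L,W [0.068 0.05 ] ang 176.1 px [437.  57.]
top c [ 1.0334 -0.9381] L,W [0.058 0.031] ang 92.4 px [499.  43.]
top c [0.9445 0.5836] L,W [0.204 0.111] ang 149.0 px [59. 55.]
top c [ 1.0319 -0.1334] L,W [0.062 0.03 ] ang 91.7 px [270.  36.]
top c [1.0326 0.276 ] L,W [0.055 0.03 ] ang 91.3 px [151.  33.]
170
top c [-0.0313 -0.0062] L,W [0.24  0.164] ang 102.0 px [225. 358.]
top c [ 0.1105 -0.8088] L,W [0.179 0.125] ang 83.8 px [483. 313.]
top c [0.376  0.3004] L,W [0.064 0.023] ang 54.8 px [131. 222.]
top c [0.4197 0.0972] L,W [0.066 0.022] ang 164.0 px [196. 210.]
top c [ 0.4329 -0.0824] L,W [0.103 0.023] ang 144.6 px [252. 207.]
top c [ 0.4756 -0.1929] L,W [0.049 0.032] ang 0.0 px [287. 194.]
top c [0.4823 0.1944] L,W [0.035 0.033] ang 91.2 px [166. 190.]
190
```

```bash
python3 -m creep '[1,0.027,-0.029,0,0,1,0.027,-0.029,0,0,1,0.027,-0.029,0,0,1,0.027,-0.029,0,0,1,0.027,-0.029,0,0,1,0.027,-0.029,0,0,1,0.027,-0.029,0,0,1,0.027,-0.029,0,0,1,0.027,-0.029,0,0,1,0.027,-0.029,0,0,1,0.027,-0.029,0,0,1,0.027,-0.029,0,0,1,0.027,-0.029,0,0,1,0.027,-0.029,0,0,1,0.027,-0.029,0,0,1,0.027,-0.029,0,0,1,0.027,-0.029,0,0,1,0.027,-0.029,0,0,1,0.027,-0.029,0,0,1,0.027,-0.029,0,0]'
python3 -m creep '[1,0.026,-0.028,0,0,1,0.026,-0.028,0,0,1,0.026,-0.028,0,0,1,0.026,-0.028,0,0,1,0.026,-0.028,0,0,1,0,0,0,-6.6,1,0,0,0,-6.6,1,0,0,0,-6.6,1,0,0,0,-6.6,1,0,0,0,-6.6,1,0,0,0,-6.6,1,0,0,0,-6.6,1,0,0,0,-6.6,1,0,0,0,-6.6,1,0,0,0,-6.6,1,0,0,0,0]'
python3 - <<'E'
from h import *
to(.595,.326,.1,-3)
im=snapshot("top");cv2.imwrite("pics/top1.png",im)
cv2.imwrite("pics/side1.png",snapshot("side"))
brushes("top",im,V=165)
E
```

```text
time_s: 1.77
eef_pos: [0.5216, 0.1496, 0.2421]
ee_rot: [3.142, 0.0, 0.359]
wrist_force: [0.1, -0.3, -0.1]
grip_width: 0.0851
grip_force: 0.0
time_s: 3.1
eef_pos: [0.5938, 0.3241, 0.2418]
ee_rot: [-3.141, 0.0, 1.516]
wrist_force: [0.2, 1.0, -0.7]
grip_width: 0.0854
grip_force: 0.0
tool shift mm [  2.    1.2 141.8] turn -0.14518072970500384 j6 0.55 at [0.5938 0.3241 0.2418] ydir -3.1
top c [ 0.2631 -0.8802] L,W [0.313 0.064] ang 175.3 px [502. 264.]
top c [ 0.3626 -0.2622] L,W [0.104 0.025] ang 36.9 px [309. 230.]
top c [ 0.433  -0.0827] L,W [0.104 0.023] ang 144.2 px [253. 207.]
top c [0.4379 0.0914] L,W [0.104 0.024] ang 164.0 px [198. 204.]
top c [ 0.4756 -0.1929] L,W [0.049 0.032] ang 0.0 px [287. 194.]
top c [0.4823 0.1944] L,W [0.035 0.033] ang 91.2 px [166. 190.]
```

View pics/top1.png

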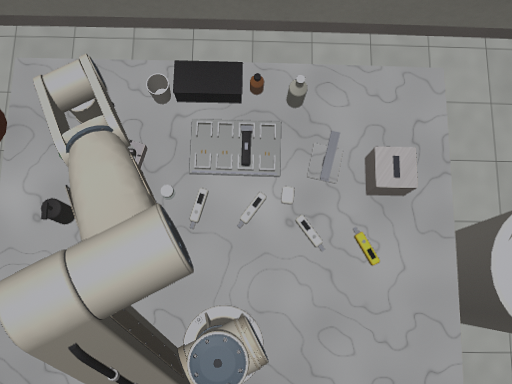

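```bash
python3 -m creep '[1,0.001,0.001,0.035,0,1,0.001,0,0.035,0,1,0,0,0.035,0,1,0,0,0.035,0,1,0,0,0.02,0,1,0,0,0.014,0,1,0,0,0,0,0.1,0,0,0,0,0.1,0,0,0,0,0.1,0,0,0,0,0.1,0,0,0,0,0.1,0,0,0,0,0.1,0,0,0,0,0.1,0,0,0,0,0.1,0,0,0,0,0.1,0,0,0,0]' 40
python3 - <<'E'
from h import *
to(.595,.326,.068,-3);cv2.imwrite("pics/s2.png",cv2.resize(snapshot("side")[200:370,90:260],None,fx=3,fy=3))
E
```

```text
time_s: 4.53
eef_pos: [0.5963, 0.3264, 0.0696]
ee_rot: [3.139, -0.001, 1.511]
wrist_force: [2.1, -1.0, 6.0]
grip_width: 0.0169
grip_force: 43.9
tool shift mm [-0.5 -1.3  1.6] turn -0.45299671309098244 j6 0.56 at [0.5963 0.3264 0.0696] ydir -3.5
```

View pics/s2.png

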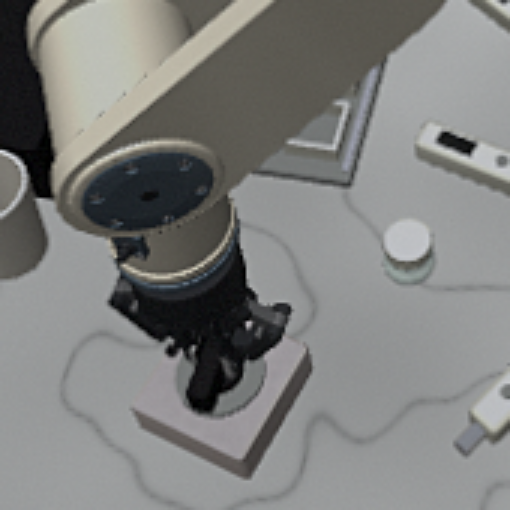

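```bash
python3 -m creep '[0.1,0,0,0,-5,0.1,0,0,0,-5,0.1,0,0,0,-5,0.1,0,0,0,-5,0.1,0,0,0,-5,0.1,0,0,0,-5,0.1,0,0,0,-5,0.1,0,0,0,-5,0.1,0,0,0,-5,0.1,0,0,0,-5,0.1,0,0,0,-5,0.1,0,0,0,-5,0.1,0,0,0,-5,0.1,0,0,0,-5,0.1,0,0,0,-5,0.1,0,0,0,-3,0.1,0,0,0,0]'
python3 -c "
from h import *
to(.5955,.326,.068,77);print(robot.state()['ft_torque'])"
```

```text
time_s: 6.0
eef_pos: [0.5992, 0.3283, 0.0696]
ee_rot: [3.135, 0.007, 2.874]
wrist_force: [14.0, 6.5, -4.1]
grip_width: 0.0175
grip_force: 24.6
tool shift mm [ 3.  -3.3  1.6] turn -2.3017559357112134 j6 -0.8 at [0.5992 0.3283 0.0696] ydir 74.7
[ 0.78171875 -1.88723965 -0.39604544]
```

```bash
python3 -m creep '[0.1,0,0,0,-2,0.1,0,0,0,-2,0.1,0,0,0,-2,0.1,0,0,0,0,0.1,0,0,0,0]'
python3 -c "
from h import *
to(.5955,.326,.068,77);print(robot.state()['ft_torque'])"
```

```text
time_s: 6.42
eef_pos: [0.5989, 0.3286, 0.0698]
ee_rot: [3.135, 0.006, 2.973]
wrist_force: [11.6, 7.6, -3.7]
grip_width: 0.0184
grip_force: 59.6
tool shift mm [ 2.9 -3.1  1.7] turn 3.3237413959836033 j6 -0.9 at [0.5989 0.3286 0.0698] ydir 80.3
[ 1.09851979 -1.74125998 -2.01805138]
```

```bash
python3 -m creep '[0.6,0,0,0,0,0.6,0,0,0,0,0.6,0,0,0,0,0.6,0,0,0,0,0.6,0,0,-0.02,0,0.6,0,0,-0.035,0,0.6,0,0,-0.035,0,0.6,0,0,-0.035,0,0.6,0,0,-0.035,0,0.6,0,0,0,0]'
python3 -c "
from h import *
to(.633,-.06,.23,90)"
```

```text
time_s: 7.25
eef_pos: [0.598, 0.3277, 0.2363]
ee_rot: [3.135, 0.008, 2.977]
wrist_force: [1.5, 0.5, 1.0]
grip_width: 0.0512
grip_force: 0.0
tool shift mm [ -98.1 -376.8    4.7] turn -9.432871316770175 j6 -0.91 at [0.598  0.3277 0.2363] ydir 80.6
```

```bash
python3 -m creep '[0.6,-0.0098,-0.0377,0,0,0.6,-0.0098,-0.0377,0,0,0.6,-0.0098,-0.0377,0,0,0.6,-0.0098,-0.0377,0,0,0.6,-0.0098,-0.0377,0,0,0.6,-0.0098,-0.0377,0,0,0.6,-0.0098,-0.0377,0,0,0.6,-0.0098,-0.0377,0,0,0.6,-0.0098,-0.0377,0,0,0.6,-0.0098,-0.0377,0,0,0.6,0,0,0,-4.7,0.6,0,0,0,-4.7,0.6,0,0,0,0]'
python3 - <<'E'
from h import *
to(.633,-.06,.025,90)
im=snapshot("top");cv2.imwrite("pics/top3.png",im)
cv2.imwrite("pics/c3.png",cv2.resize(np.hstack([im[130:185,95:165],snapshot("side")[290:345,130:200]]),None,fx=4,fy=4,interpolation=cv2.INTER_CUBIC))
E
```

```text
time_s: 8.33
eef_pos: [0.6295, -0.0628, 0.2278]
ee_rot: [3.141, -0.001, -3.14]
wrist_force: [0.1, -0.8, 0.2]
grip_width: 0.051
grip_force: 0.0
tool shift mm [ -3.7   2.8 202.8] turn 0.07771089551006582 j6 -1.67 at [ 0.6295 -0.0628  0.2278] ydir 90.1
```

View pics/c3.png

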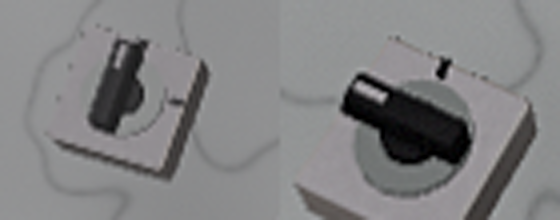

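```bash
python3 -m creep '[0.6,-0.0037,0.0028,0.036,0,0.6,0,0,0.036,0,0.6,0,0,0.036,0,0.6,0,0,0.036,0,0.6,0,0,0.032,0,0.6,0,0,0.014,0,0.6,0,0,0.009,0,0.6,0,0,0,0,0.2,0,0,0,0,0.2,0,0,0,0,0.2,0,0,0,0,0.2,0,0,0,0,0.2,0,0,0,0,0.2,0,0,0,0,0.2,0,0,0,0]' 60
python3 - <<'E'
from h import *
to(.633,-.06,.027,90);cv2.imwrite("pics/c4.png",cv2.resize(snapshot("side")[100:280,130:310],None,fx=3,fy=3))
E
```

```text
time_s: 9.68
eef_pos: [0.6352, -0.0591, 0.0315]
ee_rot: [-3.141, 0.004, 3.141]
wrist_force: [-1.1, 0.9, 8.3]
grip_width: 0.0291
grip_force: 61.3
tool shift mm [ 2.2 -0.9  4.5] turn -0.057322427318780456 j6 -1.67 at [ 0.6352 -0.0591  0.0315] ydir 89.9
```

View pics/c4.png

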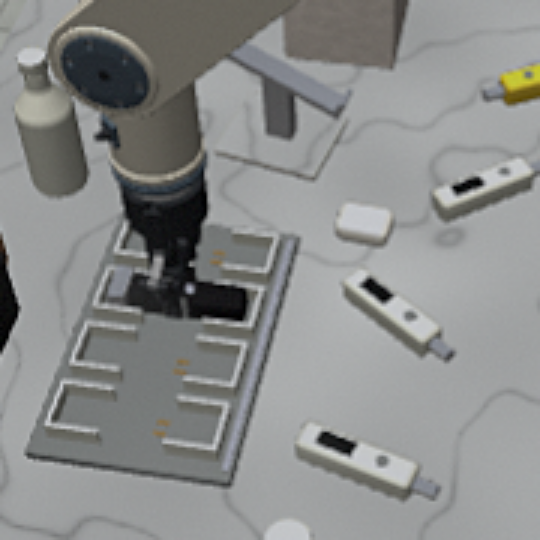

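```bash
python3 -m creep '[0.2,0,0,-0.02,0,0.2,0,0,-0.035,0,0.2,0,0,-0.035,0,0.2,0,0,-0.035,0,0.2,0,0,-0.035,0,0.2,0,0,-0.035,0,0.2,0,0,0,0]'
python3 - <<'E'
from h import *
im=cv2.imread("pics/top1.png");b=im[125:190,305:345].astype(int)
print(im[150,330],im[150,316],im[140,335],im[170,350])
h=b[...,0]-b[...,2]
print(np.unique(h,return_counts=True))
m=np.zeros(im.shape[:2],np.uint8);m[125:190,305:345]=(h>14)*255
for k in blobs(im,m,20,2000): 
    r=cv2.minAreaRect(k);print(r,cv2.boxPoints(r).round(1).tolist())
cv2.imwrite("pics/c5.png",cv2.resize(np.hstack([im[125:190,300:350],cv2.imread("pics/side1.png")[100:165,190:255]]),None,fx=6,fy=6,interpolation=cv2.INTER_CUBIC))
to(.58,-.318,.2,79)
E
```

```text
time_s: 10.32
eef_pos: [0.6373, -0.0594, 0.2329]
ee_rot: [-3.14, 0.012, 3.141]
wrist_force: [1.4, 0.8, -2.4]
grip_width: 0.0289
grip_force: 60.2
[132 125 123] [150 149 148] [132 124 123] [140 139 138]
(array([-3, -2, -1,  0,  1,  2,  3,  4,  5,  6,  7,  8,  9, 10, 11]), array([   4,   12,   13,   64,  809, 1128,   80,   26,   20,   23,   24,
         55,  232,  108,    2]))
tool shift mm [  57.4 -258.6   32.6] turn 10.944491190787502 j6 -1.67 at [ 0.6373 -0.0594  0.2329] ydir 89.9
```

View pics/c5.png

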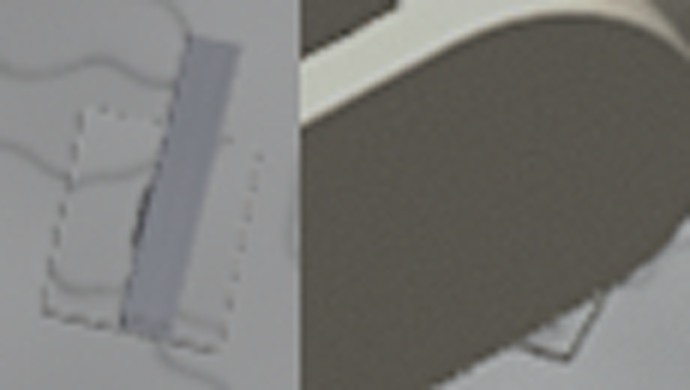

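```bash
python3 - <<'E'
from h import *
im=cv2.imread("pics/top1.png");b=im[125:190,305:345].astype(int)
h=b[...,0]-b[...,2]
m=np.zeros(im.shape[:2],np.uint8);m[125:190,305:345]=(h>5)*255
k=max(blobs(im,m,20,2000),key=cv2.contourArea)
p=cv2.boxPoints(cv2.minAreaRect(k));p=p[np.argsort(p[:,1])];print(p.round(1).tolist())
# per-row centreline, each end at its height
ys,xs=np.nonzero(m);
rows=[(xs[ys==y].mean(),y) for y in range(136,176)]
a=np.polyfit([r[1] for r in rows],[r[0] for r in rows],1)
t,bt=p[:2,1].mean(),p[2:,1].mean()
H=plane("top",[(np.polyval(a,t),t)],.1257)[0];L=plane("top",[(np.polyval(a,bt),bt)],.0743)[0]
L2=plane("top",[(np.polyval(a,bt),bt)],.087)[0]
print(H,L,L2);d=(H-L)[:2];print("ang",np.degrees(np.arctan2(d[1],d[0])),"len",np.linalg.norm(d))
u=d/np.linalg.norm(d);c=H[:2]-u*.0705;print("centre",c,(H+L)[:2]/2)
for s in(-.009,):print("grip target",c+u*s,)
E
```

```text
[[330.79998779296875, 130.1999969482422], [339.6000061035156, 132.3000030517578], [319.20001220703125, 178.89999389648438], [328.0, 181.0]]
[ 0.65931776 -0.33411719  0.1257    ] [ 0.51552521 -0.30397878  0.0743    ] [ 0.51249791 -0.30180942  0.087     ]
ang -11.83762989046924 len 0.1469170573089056
centre [ 0.5903171  -0.31965489] [ 0.58742149 -0.31904798]
grip target [ 0.5815085  -0.31780864]
```

```bash
python3 -m creep '[0.2,0.0079,-0.0369,0,0,0.2,0.0079,-0.0369,0,0,0.2,0.0079,-0.0369,0,0,0.2,0.0079,-0.0369,0,0,0.2,0.0079,-0.0369,0,0,0.2,0.0079,-0.0369,0,0,0.2,0.0079,-0.0369,0,0,0.2,0,0,0,5.85,0.2,0,0,0,5.85,0.2,0,0,0.03,0,0.2,0,0,0.03,0,0.2,0,0,0,0,0.2,0,0,0,0]'
python3 - <<'E'
from h import *
to(.5822,-.3179,.1165,78.2)
a=snapshot("side")[60:200,130:300];b=snapshot("top")[110:210,270:390]
cv2.imwrite("pics/c6.png",np.hstack([cv2.resize(a,(510,420)),cv2.resize(b,(288,420)) if 0 else cv2.copyMakeBorder(cv2.resize(b,(288,240)),0,180,0,0,0)]))
E
```

```text
time_s: 11.4
eef_pos: [0.5768, -0.3167, 0.1631]
ee_rot: [3.14, -0.004, 2.937]
wrist_force: [-0.2, -0.3, -2.9]
grip_width: 0.0288
grip_force: 60.3
tool shift mm [-5.7 -0.2 46.6] turn 0.05241302267906178 j6 -1.87 at [ 0.5768 -0.3167  0.1631] ydir 78.3
```

View pics/c6.png

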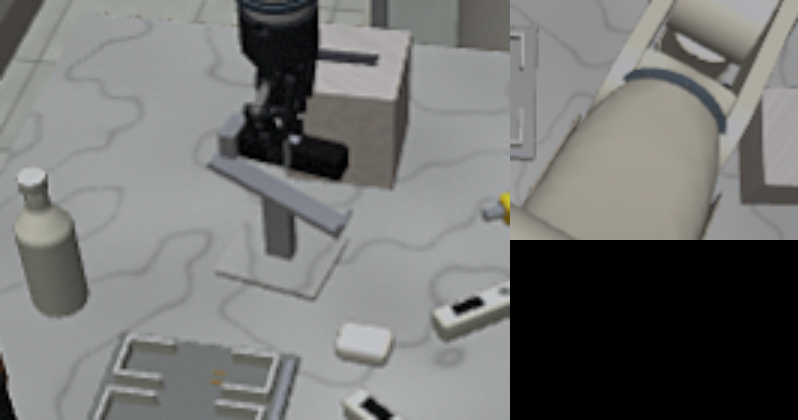

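```bash
python3 -m creep '[0.2,-0.0057,0,0.012,0,0.2,0,0,0.01,0,0.2,0,0,0,0]'
python3 -m creep '[0.2,0,0,0,0,0.2,0,0,0.003,0,0.2,0,0,0.003,0,0.2,0,0,0.003,0,0.2,0,0,0.003,0,0.2,0,0,0.003,0,0.2,0,0,0.003,0,0.2,0,0,0.003,0,0.2,0,0,0,0]' 20
python3 - <<'E'
from h import *
to(.5822,-.3179,.1165,78.2)
a=snapshot("side")[80:180,170:300]
cv2.imwrite("pics/c7.png",cv2.resize(a,None,fx=5,fy=5))
E
```

```text
time_s: 11.75
eef_pos: [0.5841, -0.3184, 0.1412]
ee_rot: [-3.142, 0.0, 2.937]
wrist_force: [0.3, 0.3, 1.3]
grip_width: 0.0287
grip_force: 61.1
time_s: 12.5
eef_pos: [0.5807, -0.3179, 0.1209]
ee_rot: [3.141, -0.006, 2.936]
wrist_force: [-12.1, 1.7, 6.1]
grip_width: 0.0288
grip_force: 64.5
tool shift mm [-1.5  0.3  4.4] turn 0.046545389480471044 j6 -1.87 at [ 0.5807 -0.3179  0.1209] ydir 78.2
```

View pics/c7.png

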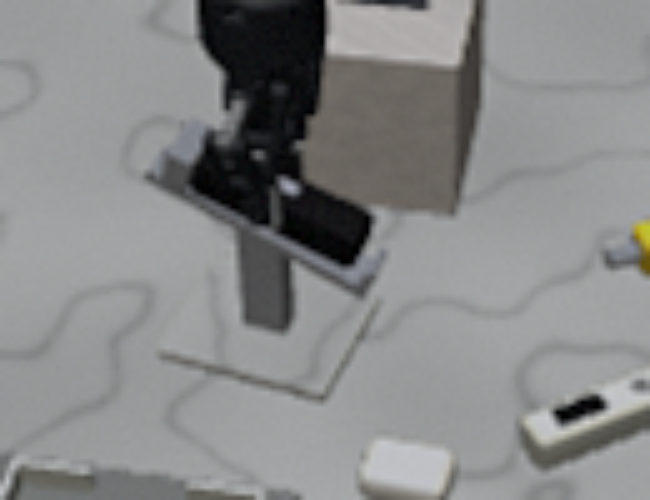

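```bash
python3 -m creep '[0.2,0,0,0.002,0,0.2,0,0,0.002,0,0.2,0,0,0.002,0,0.2,0,0,0,0,0.2,0,0,0,0]' 20
python3 - <<'E'
from h import *
to(.5822,-.3179,.1165,78.2)
a=snapshot("side")[80:180,170:300]
cv2.imwrite("pics/c8.png",cv2.resize(a,None,fx=5,fy=5))
E
```

```text
time_s: 12.97
eef_pos: [0.5812, -0.3181, 0.1162]
ee_rot: [3.141, -0.005, 2.937]
wrist_force: [-13.9, 2.9, 12.4]
grip_width: 0.0292
grip_force: 66.2
tool shift mm [-0.9  0.4 -0.3] turn 0.054455296197588154 j6 -1.87 at [ 0.5812 -0.3181  0.1162] ydir 78.3
```

View pics/c8.png

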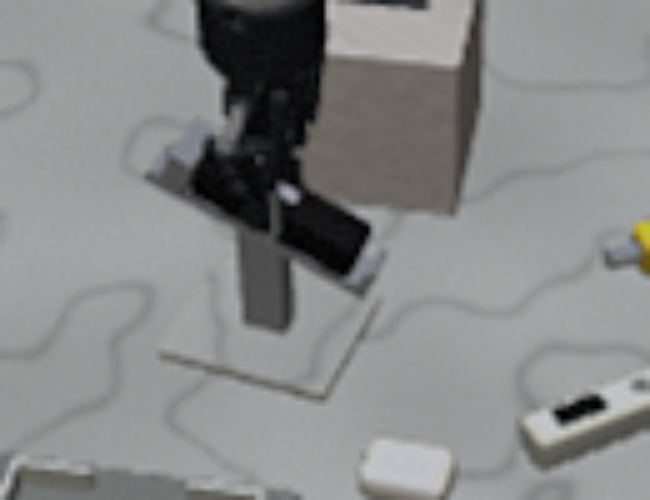

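```bash
python3 -m creep '[0.37,0,0,0,0,0.37,0,0,0,0,0.37,0,0,0,0,0.45,0,0,0,0,0.5,0,0,0,0,0.5,0,0,-0.01,0,0.5,0,0,-0.02,0,0.5,0,0,-0.035,0,0.5,0,0,-0.035,0,0.5,0,0,0,0]' 40
python3 - <<'E'
from h import *
brushes("top",V=165)
to(.37,-.255,.2,0)
im=snapshot("side");cv2.imwrite("pics/sr.png",im)
g=cv2.cvtColor(im,cv2.COLOR_BGR2GRAY)
# trimmer edge heights: black mask in side view near the plate
m=np.zeros_like(g);m[95:150,195:255]=(g[95:150,195:255]<60)*255
for k in blobs(im,m,20,2000):print(cv2.minAreaRect(k))
E
```

```text
time_s: 13.85
eef_pos: [0.5871, -0.3202, 0.2235]
ee_rot: [-3.138, 0.01, 2.937]
wrist_force: [1.5, -0.2, -0.2]
grip_width: 0.0429
grip_force: 0.0
top c [-0.0308 -0.0007] L,W [0.225 0.149] ang 90.9 px [223. 357.]
top c [ 0.0715 -0.0482] L,W [0.204 0.069] ang 59.4 px [239. 323.]
top c [ 0.2631 -0.8802] L,W [0.313 0.064] ang 175.3 px [502. 264.]
top c [0.376  0.3005] L,W [0.063 0.024] ang 55.6 px [131. 222.]
tool shift mm [224.9  19.4  18.7] turn 78.2632723469497 j6 -1.87 at [ 0.5861 -0.3196  0.2205] ydir 78.3
((225.1798095703125, 121.29727935791016), (37.09354782104492, 12.225730895996094), 29.47589111328125)
```

```bash
python3 - <<'E'
from h import *
im=cv2.imread("pics/top1.png");g=cv2.cvtColor(im,cv2.COLOR_BGR2GRAY)
for T in(165,150):
  m=np.zeros_like(g);m[118:174,192:280]=(g[118:174,192:280]>T)*255
  print(T)
  for k in blobs(im,m,3,900):
    x,y,w,h=cv2.boundingRect(k)
    if w>10:print((x,y,w,h),plane("top",[(x-.5,y-.5),(x+w-.5,y-.5),(x-.5,y+h-.5),(x+w-.5,y+h-.5)],.03).round(3)[:,:2].tolist())
to(.429,-.0798,.2,54.2)
E
```

```text
165
150
(259, 155, 17, 15) [[0.607, -0.099], [0.608, -0.155], [0.556, -0.1], [0.558, -0.155]]
(237, 154, 17, 15) [[0.609, -0.027], [0.61, -0.083], [0.558, -0.029], [0.559, -0.084]]
(218, 154, 15, 15) [[0.607, 0.034], [0.608, -0.014], [0.557, 0.033], [0.558, -0.016]]
(197, 153, 14, 15) [[0.609, 0.103], [0.61, 0.057], [0.559, 0.101], [0.56, 0.056]]
(265, 123, 11, 15) [[0.717, -0.118], [0.718, -0.154], [0.665, -0.118], [0.666, -0.155]]
(238, 122, 17, 15) [[0.719, -0.028], [0.72, -0.085], [0.667, -0.029], [0.668, -0.085]]
tool shift mm [201.2 202.5  16.8] turn 24.059406732687123 j6 -1.87 at [ 0.5848 -0.319   0.2178] ydir 78.3
```

```bash
python3 -m creep '[0.7,0.0251,0.0253,0,0,0.7,0.0251,0.0253,0,0,0.7,0.0251,0.0253,0,0,0.7,0.0251,0.0253,0,0,0.7,0.0251,0.0253,0,0,0.7,0.0251,0.0253,0,0,0.7,0.0251,0.0253,0,0,0.7,0.0251,0.0253,0,0,0.7,0,0,0,6,0.7,0,0,0,6,0.7,0,0,0,6,0.7,0,0,0,6,0.7,0,0,0,0]'
python3 - <<'E'
from h import *
brushes("top",V=165)
to(.429,-.0798,.018,54.2)
cv2.imwrite("pics/s9.png",snapshot("side"));brushes("side",cv2.imread("pics/s9.png"),V=165)
brushes("side",cv2.imread("pics/side1.png"),V=165)
E
```

```text
time_s: 15.03
eef_pos: [0.4275, -0.0791, 0.2144]
ee_rot: [-3.141, -0.002, 2.513]
wrist_force: [0.6, 0.4, 0.0]
grip_width: 0.0599
grip_force: 0.0
top c [ 0.2631 -0.8802] L,W [0.313 0.064] ang 175.3 px [502. 264.]
top c [ 0.3623 -0.2624] L,W [0.105 0.025] ang 36.9 px [309. 230.]
top c [0.376  0.3005] L,W [0.063 0.024] ang 55.6 px [131. 222.]
top c [0.4383 0.0913] L,W [0.105 0.024] ang 164.0 px [198. 204.]
top c [0.4823 0.1944] L,W [0.035 0.033] ang 91.2 px [166. 190.]
top c [ 0.5738 -0.537 ] L,W [0.158 0.052] ang 145.4 px [392. 167.]
top c [ 0.608  -0.5075] L,W [0.068 0.043] ang 177.7 px [383. 157.]
tool shift mm [ -1.8   0.5 196.5] turn 0.16270745756916938 j6 -1.14 at [ 0.4276 -0.0792  0.2145] ydir 54.4
side c [0.3638 0.2839] L,W [0.105 0.026] ang 55.1 px [266. 324.]
side c [0.4814 0.185 ] L,W [0.037 0.036] ang 100.9 px [225. 279.]
side c [0.4375 0.0918] L,W [0.107 0.026] ang 163.7 px [248. 251.]
side c [0.0267 0.0551] L,W [0.241 0.148] ang 149.3 px [407. 261.]
side c [ 0.4586 -0.1132] L,W [0.196 0.104] ang 118.6 px [253. 192.]
side c [ 0.3619 -0.2639] L,W [0.11 0.03] ang 37.9 px [291. 160.]
side c [ 0.6168 -0.6572] L,W [0.139 0.085] ang 99.7 px [234.  79.]
side c [ 0.1611 -0.9424] L,W [0.438 0.194] ang 50.9 px [357.  48.]
side c [ 0.5176 -1.2041] L,W [0.569 0.282] ang 66.7 px [278.  10.]
side c [0.3592 0.2873] L,W [0.108 0.038] ang 55.1 px [268. 325.]
side c [0.4814 0.185 ] L,W [0.037 0.036] ang 100.9 px [225. 279.]
side c [0.8532 0.1924] L,W [0.08  0.077] ang 8.8 px [ 83. 262.]
side c [0.0157 0.045 ] L,W [0.245 0.175] ang 163.3 px [411. 258.]
side c [ 0.1645 -0.1974] L,W [0.074 0.055] ang 158.3 px [354. 183.]
side c [ 0.3548 -0.2649] L,W [0.12  0.046] ang 25.3 px [293. 160.]
side c [-0.0553 -0.3975] L,W [0.191 0.074] ang 88.0 px [424. 145.]
side c [ 0.2698 -0.4862] L,W [0.14  0.106] ang 139.2 px [324. 117.]
side c [ 0.0909 -0.944 ] L,W [0.279 0.064] ang 57.7 px [375.  49.]
```

```bash
python3 -m creep '[0.7,-0.0018,0,0.036,0,0.7,0,0,0.036,0,0.7,0,0,0.036,0,0.7,0,0,0.036,0,0.7,0,0,0.03,0,0.7,0,0,0.014,0,0.7,0,0,0.008,0,0.7,0,0,0,0,0.2,0,0,0,0,0.2,0,0,0,0,0.2,0,0,0,0,0.2,0,0,0,0,0.2,0,0,0,0,0.2,0,0,0,0,0.2,0,0,-0.01,0,0.2,0,0,-0.03,0,0.2,0,0,-0.03,0,0.2,0,0,-0.03,0,0.2,0,0,0,0]' 60
python3 -c "
from h import *
to(.643,-.0585,.12,90)"
```

```text
time_s: 16.72
eef_pos: [0.4329, -0.081, 0.1249]
ee_rot: [3.138, 0.008, 2.518]
wrist_force: [1.2, -1.5, -1.9]
grip_width: 0.0287
grip_force: 59.9
tool shift mm [-157.4  141.     6.7] turn -35.727640876006376 j6 -1.14 at [ 0.4329 -0.081   0.1249] ydir 54.3
```

```bash
python3 -m creep '[0.2,-0.0262,0.0235,0,0,0.2,-0.0262,0.0235,0,0,0.2,-0.0262,0.0235,0,0,0.2,-0.0262,0.0235,0,0,0.2,-0.0262,0.0235,0,0,0.2,-0.0262,0.0235,0,0,0.2,0,0,0,-7.1,0.2,0,0,0,-7.1,0.2,0,0,0,-7.1,0.2,0,0,0,-7.1,0.2,0,0,0,-7.1,0.2,0,0,0,0,0.2,0,0,0,0]'
python3 - <<'E'
from h import *
to(.643,-.0585,.031,90)
im=snapshot("side");brushes("side",im,V=165,z=.12);cv2.imwrite("pics/s10.png",im)
brushes("top",V=165)
E
```

```text
time_s: 17.8
eef_pos: [0.6395, -0.0578, 0.1196]
ee_rot: [-3.142, 0.0, 3.134]
wrist_force: [-0.2, -0.8, -2.1]
grip_width: 0.0284
grip_force: 59.9
tool shift mm [-3.5 -0.6 88.6] turn -0.45939026505762115 j6 -1.66 at [ 0.6395 -0.0578  0.1196] ydir 89.5
side c [0.4672 0.2336] L,W [0.036 0.034] ang 93.6 px [225. 279.]
side c [0.2832 0.1433] L,W [0.042 0.031] ang 179.5 px [308. 257.]
side c [0.8052 0.2412] L,W [0.073 0.07 ] ang 8.8 px [ 83. 262.]
side c [0.6737 0.159 ] L,W [0.08  0.079] ang 142.6 px [148. 241.]
side c [0.053  0.1165] L,W [0.229 0.151] ang 147.2 px [407. 261.]
side c [0.2085 0.0367] L,W [0.088 0.062] ang 37.4 px [341. 225.]
side c [ 0.6134 -0.0647] L,W [0.042 0.03 ] ang 9.2 px [195. 177.]
side c [ 0.2025 -0.12  ] L,W [0.157 0.093] ang 151.5 px [345. 180.]
side c [ 0.3675 -0.2567] L,W [0.179 0.079] ang 9.1 px [290. 140.]
side c [ 0.815  -0.2023] L,W [0.046 0.028] ang 119.9 px [140. 136.]
side c [ 0.6256 -0.2516] L,W [0.109 0.071] ang 102.1 px [206. 132.]
side c [ 0.2747 -0.3876] L,W [0.177 0.175] ang 157.6 px [324. 115.]
side c [ 0.5507 -0.5438] L,W [0.157 0.15 ] ang 179.5 px [246.  78.]
side c [ 0.805  -0.6773] L,W [0.465 0.254] ang 61.4 px [184.  50.]
side c [ 0.3633 -0.8308] L,W [0.396 0.194] ang 105.4 px [307.  38.]
top c [-0.0308 -0.0007] L,W [0.232 0.149] ang 90.9 px [223. 357.]
top c [ 0.0843 -0.0088] L,W [0.215 0.071] ang 84.1 px [227. 318.]
top c [ 0.2631 -0.8802] L,W [0.313 0.064] ang 175.3 px [502. 264.]
top c [ 0.3627 -0.2623] L,W [0.104 0.025] ang 37.4 px [309. 230.]
top c [ 0.4756 -0.1929] L,W [0.049 0.032] ang 0.0 px [287. 194.]
```

```bash
python3 -m creep '[0.2,-0.0035,-0.0006,0.035,0,0.2,0,0,0.025,0,0.2,0,0,0.015,0,0.2,0,0,0.008,0,0.2,0,0,0.004,0,0.2,0,0,0,0,0.2,0,0,0,0]'
python3 -c "
from h import *
to(.643,-.0585,.031,90)"
```

```text
time_s: 18.48
eef_pos: [0.6438, -0.0585, 0.0333]
ee_rot: [-3.141, 0.001, 3.136]
wrist_force: [0.2, 0.4, -1.7]
grip_width: 0.0287
grip_force: 60.0
tool shift mm [0.8 0.  2.3] turn -0.32798590248215476 j6 -1.66 at [ 0.6438 -0.0585  0.0333] ydir 89.7
```

Release, lift, and measure.

```bash
python3 -m creep '[0.2,0,0,0.002,0,0.4,0,0,0,0,0.6,0,0,0,0,0.6,0,0,0,0,0.6,0,0,0,0,0.6,0,0,-0.02,0,0.6,0,0,-0.035,0,0.6,0,0,-0.035,0,0.6,0,0,-0.035,0,0.6,0,0,-0.035,0,0.6,0,0,0,0]'
python3 - <<'E'
from h import *
to(.37,-.257,.2,-53)
im=snapshot("side");brushes("side",im[:],V=165,z=.042);cv2.imwrite("pics/s11.png",im)
E
```

```text
time_s: 19.4
eef_pos: [0.6471, -0.0588, 0.1979]
ee_rot: [-3.141, 0.011, 3.137]
wrist_force: [1.5, -0.2, 1.2]
grip_width: 0.0511
grip_force: 0.0
tool shift mm [ 276.2 -199.4   -4.9] turn -37.25805806238537 j6 -1.66 at [ 0.6471 -0.0588  0.1979] ydir 89.7
side c [0.3594 0.2922] L,W [0.107 0.035] ang 55.1 px [267. 325.]
side c [0.4795 0.1916] L,W [0.036 0.035] ang 100.9 px [225. 279.]
side c [0.8468 0.1989] L,W [0.079 0.076] ang 8.8 px [ 83. 262.]
side c [0.4376 0.0984] L,W [0.11  0.032] ang 167.4 px [248. 250.]
side c [0.0319 0.0661] L,W [0.24  0.151] ang 148.6 px [406. 261.]
side c [ 0.3544 -0.2529] L,W [0.119 0.045] ang 25.3 px [293. 160.]
side c [ 0.2675 -0.4651] L,W [0.102 0.088] ang 136.3 px [325. 119.]
side c [ 0.5759 -0.6442] L,W [0.156 0.142] ang 179.9 px [244.  79.]
side c [ 0.9326 -1.0829] L,W [0.555 0.337] ang 50.4 px [181.  13.]
```

```bash
python3 -m creep '[0.7,0.0288,-0.0208,0,0,0.7,0.0288,-0.0208,0,0,0.7,0.0288,-0.0208,0,0,0.7,0.0288,-0.0208,0,0,0.7,0.0288,-0.0208,0,0,0.7,0.0288,-0.0208,0,0,0.7,0.0288,-0.0208,0,0,0.7,0.0288,-0.0208,0,0,0.7,0.0288,-0.0208,0,0,0.7,0.0288,-0.0208,0,0,0.7,0,0,0,-7.1,0.7,0,0,0,-7.1,0.7,0,0,0,-7.1,0.7,0,0,0,-7.1,0.7,0,0,0,-7.1,0.7,0,0,0,-1.7,0.7,0,0,0,0]'
python3 - <<'E'
from h import *
to(.3585,-.2653,.019,127.2)
im=snapshot("top");cv2.imwrite("pics/t12.png",im)
brushes("top",im,V=165);brushes("top",im,V=165,z=.042)
im=snapshot("side");cv2.imwrite("pics/s12.png",im);brushes("side",im,V=165)
E
```

```text
time_s: 20.87
eef_pos: [0.3538, -0.2649, 0.1893]
ee_rot: [3.14, -0.0, -2.495]
wrist_force: [0.8, -0.9, -0.6]
grip_width: 0.0598
grip_force: 0.0
tool shift mm [ -3.6  -3.5 170.3] turn -0.17623041938396966 j6 -2.86 at [ 0.3538 -0.2649  0.1893] ydir 127.0
top c [ 0.2631 -0.8802] L,W [0.313 0.064] ang 175.3 px [502. 264.]
top c [0.376  0.3005] L,W [0.063 0.024] ang 55.6 px [131. 222.]
top c [0.4379 0.0914] L,W [0.104 0.024] ang 164.0 px [198. 204.]
top c [ 0.4756 -0.1929] L,W [0.049 0.032] ang 0.0 px [287. 194.]
top c [0.4823 0.1944] L,W [0.035 0.033] ang 91.2 px [166. 190.]
top c [ 0.6167 -0.4916] L,W [0.081 0.034] ang 148.7 px [378. 154.]
top c [ 0.639  -0.0576] L,W [0.152 0.05 ] ang 179.7 px [246. 145.]
top c [ 0.2623 -0.8737] L,W [0.31  0.063] ang 175.3 px [502. 264.]
top c [0.3743 0.2978] L,W [0.063 0.024] ang 55.6 px [131. 222.]
top c [0.4357 0.0903] L,W [0.103 0.023] ang 164.0 px [198. 204.]
top c [ 0.4731 -0.1917] L,W [0.049 0.032] ang 0.0 px [287. 194.]
top c [0.4798 0.1924] L,W [0.035 0.033] ang 91.2 px [166. 190.]
top c [ 0.6131 -0.4881] L,W [0.081 0.033] ang 148.7 px [378. 154.]
top c [ 0.6353 -0.0575] L,W [0.151 0.05 ] ang 179.7 px [246. 145.]
side c [0.3598 0.2868] L,W [0.108 0.036] ang 55.1 px [267. 325.]
side c [0.4814 0.185 ] L,W [0.037 0.036] ang 100.9 px [225. 279.]
side c [0.8532 0.1924] L,W [0.08  0.077] ang 8.8 px [ 83. 262.]
side c [0.0165 0.0527] L,W [0.244 0.159] ang 167.5 px [411. 260.]
side c [ 0.3548 -0.2649] L,W [0.12  0.046] ang 25.3 px [293. 160.]
side c [-0.2515 -0.3551] L,W [0.192 0.051] ang 69.4 px [491. 161.]
side c [ 0.2846 -0.5165] L,W [0.179 0.076] ang 121.5 px [320. 111.]
side c [ 0.5789 -0.661 ] L,W [0.158 0.143] ang 179.9 px [244.  79.]
```

```bash
python3 -m creep '[0.7,-0.0036,-0.0035,0.036,0,0.7,0,0,0.036,0,0.7,0,0,0.036,0,0.7,0,0,0.034,0,0.7,0,0,0.018,0,0.7,0,0,0.01,0,0.7,0,0,0,0,0.2,0,0,0,0,0.2,0,0,0,0,0.2,0,0,0,0,0.2,0,0,0,0,0.2,0,0,0,0,0.2,0,0,0,0,0.2,0,0,-0.01,0,0.2,0,0,-0.03,0,0.2,0,0,-0.03,0,0.2,0,0,-0.03,0,0.2,0,0,0,0]' 60
python3 -c "
from h import *
to(.643,-.1285,.12,90)"
```

```text
time_s: 22.47
eef_pos: [0.3618, -0.2677, 0.126]
ee_rot: [-3.133, 0.002, -2.497]
wrist_force: [1.2, -1.2, -0.6]
grip_width: 0.0287
grip_force: 60.0
tool shift mm [-308.4  -57.7    7.3] turn 36.952056339977986 j6 -2.86 at [ 0.3618 -0.2677  0.126 ] ydir 127.0
```

```bash
python3 -m creep '[0.2,-0.0343,-0.0064,0,0,0.2,-0.0343,-0.0064,0,0,0.2,-0.0343,-0.0064,0,0,0.2,-0.0343,-0.0064,0,0,0.2,-0.0343,-0.0064,0,0,0.2,-0.0343,-0.0064,0,0,0.2,-0.0343,-0.0064,0,0,0.2,-0.0343,-0.0064,0,0,0.2,-0.0343,-0.0064,0,0,0.2,0,0,0,7.1,0.2,0,0,0,7.1,0.2,0,0,0,7.1,0.2,0,0,0,7.1,0.2,0,0,0,7.1,0.2,0,0,0,1.5,0.2,0,0,0,0,0.2,0,0,0,0]'
python3 -c "
from h import *
to(.643,-.1285,.031,90)"
```

```text
time_s: 23.88
eef_pos: [0.6404, -0.1262, 0.1206]
ee_rot: [3.142, 0.0, -3.141]
wrist_force: [-1.1, -1.1, -1.9]
grip_width: 0.0288
grip_force: 59.9
tool shift mm [-2.5 -2.3 89.6] turn 0.04310942226496195 j6 -1.77 at [ 0.6404 -0.1262  0.1206] ydir 90.0
```

```bash
python3 -m creep '[0.2,-0.0025,-0.0023,0.035,0,0.2,0,0,0.025,0,0.2,0,0,0.015,0,0.2,0,0,0.009,0,0.2,0,0,0.004,0,0.2,0,0,0,0,0.2,0,0,0,0]'
python3 -c "
from h import *
to(.643,-.1285,.031,90)"
```

```text
time_s: 24.47
eef_pos: [0.6434, -0.1286, 0.0333]
ee_rot: [-3.141, 0.001, -3.141]
wrist_force: [-2.2, 0.1, 4.7]
grip_width: 0.0288
grip_force: 61.6
tool shift mm [0.4 0.1 2.3] turn 0.012908620160416717 j6 -1.77 at [ 0.6434 -0.1286  0.0333] ydir 90.0
```

```bash
python3 -m creep '[0.4,0,0,0,0,0.6,0,0,0,0,0.6,0,0,0,0,0.6,0,0,0,0,0.6,0,0,-0.02,0,0.6,0,0,-0.035,0,0.6,0,0,-0.035,0,0.6,0,0,-0.035,0,0.6,0,0,-0.035,0,0.6,0,0,0,0]'
python3 - <<'E'
from h import *
to(.4332,.0929,.19,74)
im=snapshot("side");cv2.imwrite("pics/s13.png",im);brushes("side",im,V=165)
E
```

```text
time_s: 25.3
eef_pos: [0.647, -0.1294, 0.2001]
ee_rot: [-3.139, 0.011, 3.141]
wrist_force: [1.4, -0.2, 0.1]
grip_width: 0.0516
grip_force: 0.0
tool shift mm [214.  222.2   7.3] turn 15.963173941479312 j6 -1.77 at [ 0.647  -0.1294  0.2001] ydir 90.0
side c [0.3598 0.2868] L,W [0.108 0.036] ang 55.1 px [267. 325.]
side c [0.4814 0.185 ] L,W [0.037 0.036] ang 100.9 px [225. 279.]
side c [0.8534 0.193 ] L,W [0.079 0.077] ang 69.2 px [ 82. 262.]
side c [0.0268 0.0566] L,W [0.243 0.154] ang 150.0 px [407. 261.]
side c [ 0.2649 -0.478 ] L,W [0.106 0.089] ang 136.3 px [325. 119.]
side c [ 0.5789 -0.6607] L,W [0.158 0.143] ang 179.9 px [244.  79.]
side c [ 1.0361 -1.1338] L,W [0.313 0.174] ang 83.4 px [162.   8.]
```

```bash
python3 - <<'E'
from h import *
im=cv2.imread("pics/s13.png")
for V in(150,175,185):print(V);brushes("side",im,V=V)
brushes("top",V=165)
E
```

```text
150
side c [ 1.0396 -1.127 ] L,W [0.329 0.204] ang 89.8 px [161.   8.]
175
side c [0.3639 0.2837] L,W [0.105 0.025] ang 56.6 px [266. 324.]
side c [0.4814 0.185 ] L,W [0.037 0.036] ang 100.9 px [225. 279.]
side c [0.4378 0.0921] L,W [0.107 0.025] ang 164.2 px [248. 251.]
side c [0.0261 0.0546] L,W [0.241 0.15 ] ang 150.0 px [407. 260.]
side c [ 0.659  -0.0679] L,W [0.122 0.035] ang 2.9 px [183. 195.]
side c [ 0.6561 -0.13  ] L,W [0.128 0.05 ] ang 0.7 px [189. 180.]
side c [ 0.4773 -0.19  ] L,W [0.052 0.035] ang 173.7 px [251. 172.]
side c [ 0.5751 -0.6245] L,W [0.145 0.07 ] ang 1.1 px [243.  85.]
side c [ 0.3351 -1.017 ] L,W [0.496 0.304] ang 99.9 px [316.  35.]
side c [ 1.0351 -1.1386] L,W [0.288 0.159] ang 80.2 px [163.   7.]
185
side c [0.3638 0.2839] L,W [0.105 0.022] ang 55.0 px [266. 324.]
side c [0.4802 0.1848] L,W [0.037 0.033] ang 102.0 px [226. 279.]
side c [0.4379 0.0917] L,W [0.103 0.023] ang 164.2 px [248. 251.]
side c [0.027  0.0559] L,W [0.239 0.145] ang 149.7 px [407. 261.]
side c [ 0.6583 -0.0689] L,W [0.119 0.028] ang 179.3 px [183. 195.]
side c [ 0.6565 -0.1379] L,W [0.121 0.028] ang 176.6 px [189. 178.]
side c [ 0.4758 -0.1895] L,W [0.049 0.032] ang 176.2 px [251. 173.]
side c [ 0.3353 -1.0171] L,W [0.496 0.303] ang 99.8 px [315.  35.]
top c [-0.0308  0.0008] L,W [0.229 0.149] ang 90.9 px [223. 357.]
top c [ 0.0829 -0.0201] L,W [0.211 0.07 ] ang 77.2 px [230. 319.]
top c [ 0.2631 -0.8802] L,W [0.313 0.064] ang 175.3 px [502. 264.]
top c [ 0.6148 -0.4912] L,W [0.084 0.034] ang 149.9 px [378. 155.]
top c [ 0.5997 -0.0961] L,W [0.25  0.128] ang 161.1 px [257. 157.]
```

```bash
python3 -m creep '[0.7,0.0238,0.0247,0,0,0.7,0.0238,0.0247,0,0,0.7,0.0238,0.0247,0,0,0.7,0.0238,0.0247,0,0,0.7,0.0238,0.0247,0,0,0.7,0.0238,0.0247,0,0,0.7,0.0238,0.0247,0,0,0.7,0.0238,0.0247,0,0,0.7,0.0238,0.0247,0,0,0.7,0,0,0,5.3,0.7,0,0,0,5.3,0.7,0,0,0,5.4,0.7,0,0,0,0]'
python3 - <<'E'
from h import *
to(.4332,.0929,.019,74)
im=snapshot("side");cv2.imwrite("pics/s14.png",im);brushes("side",im,V=180)
E
```

```text
time_s: 26.48
eef_pos: [0.428, 0.0939, 0.191]
ee_rot: [-3.14, -0.002, 2.858]
wrist_force: [0.1, 0.4, 0.6]
grip_width: 0.0599
grip_force: 0.0
tool shift mm [ -5.7   0.7 172. ] turn -0.23862285411600226 j6 -1.07 at [0.428  0.0939 0.191 ] ydir 73.8
side c [0.3644 0.2834] L,W [0.105 0.024] ang 55.1 px [266. 323.]
side c [0.4802 0.1848] L,W [0.037 0.033] ang 100.9 px [226. 279.]
side c [0.4375 0.092 ] L,W [0.104 0.024] ang 164.2 px [248. 251.]
side c [0.0282 0.0569] L,W [0.24  0.142] ang 148.3 px [406. 261.]
side c [ 0.6578 -0.0684] L,W [0.119 0.029] ang 179.3 px [183. 195.]
side c [ 0.6563 -0.1379] L,W [0.121 0.028] ang 176.6 px [189. 178.]
side c [-0.0891 -0.408 ] L,W [0.208 0.069] ang 79.4 px [434. 144.]
```

```bash
python3 -m creep '[0.7,-0.0057,0.0007,0.036,0,0.7,0,0,0.036,0,0.7,0,0,0.036,0,0.7,0,0,0.036,0,0.7,0,0,0.018,0,0.7,0,0,0.01,0,0.7,0,0,0,0,0.2,0,0,0,0,0.2,0,0,0,0,0.2,0,0,0,0,0.2,0,0,0,0,0.2,0,0,0,0,0.2,0,0,0,0,0.2,0,0,-0.01,0,0.2,0,0,-0.03,0,0.2,0,0,-0.03,0,0.2,0,0,-0.03,0,0.2,0,0,0,0]' 60
python3 -c "
from h import *
to(.643,.0115,.12,90)"
```

```text
time_s: 28.03
eef_pos: [0.4379, 0.0936, 0.126]
ee_rot: [3.137, 0.008, 2.862]
wrist_force: [2.0, 0.4, -1.2]
grip_width: 0.0286
grip_force: 59.9
tool shift mm [-219.8  -22.3    7.6] turn -16.02694688110924 j6 -1.08 at [0.4379 0.0936 0.126 ] ydir 74.0
```

```bash
python3 -m creep '[0.2,-0.0366,-0.0037,0,0,0.2,-0.0366,-0.0037,0,0,0.2,-0.0366,-0.0037,0,0,0.2,-0.0366,-0.0037,0,0,0.2,-0.0366,-0.0037,0,0,0.2,-0.0366,-0.0037,0,0,0.2,0,0,0,-5.3,0.2,0,0,0,-5.3,0.2,0,0,0,-5.4,0.2,0,0,0,0,0.2,0,0,0,0]'
python3 -c "
from h import *
to(.643,.0115,.031,90)"
```

```text
time_s: 28.95
eef_pos: [0.6395, 0.011, 0.1206]
ee_rot: [3.142, 0.0, 3.138]
wrist_force: [-0.4, -0.2, -1.3]
grip_width: 0.0285
grip_force: 59.8
tool shift mm [-3.5  0.6 89.6] turn -0.2019658291005868 j6 -1.55 at [0.6395 0.011  0.1206] ydir 89.8
```

```bash
python3 -m creep '[0.2,-0.0035,0.0006,0.035,0,0.2,0,0,0.025,0,0.2,0,0,0.015,0,0.2,0,0,0.009,0,0.2,0,0,0.004,0,0.2,0,0,0,0,0.2,0,0,0,0]'
python3 -c "
from h import *
to(.643,.0115,.031,90)"
```

```text
time_s: 29.53
eef_pos: [0.6438, 0.0116, 0.0334]
ee_rot: [3.142, 0.002, 3.139]
wrist_force: [0.0, 0.1, -0.2]
grip_width: 0.0289
grip_force: 60.7
tool shift mm [ 0.8 -0.1  2.4] turn -0.13760231829961356 j6 -1.55 at [0.6438 0.0116 0.0334] ydir 89.9
```

```bash
python3 -m creep '[0.4,0,0,0.001,0,0.6,0,0,0,0,0.6,0,0,0,0,0.6,0,0,0,0,0.6,0,0,-0.02,0,0.6,0,0,-0.035,0,0.6,0,0,-0.035,0,0.6,0,0,-0.035,0,0.6,0,0,-0.035,0,0.6,0,0,0,0]'
python3 - <<'E'
from h import *
to(.3669,.2878,.19,145)
im=snapshot("side");cv2.imwrite("pics/s15.png",im);brushes("side",im,V=180)
E
```

```text
time_s: 30.37
eef_pos: [0.6471, 0.0116, 0.199]
ee_rot: [3.141, 0.011, 3.141]
wrist_force: [1.6, 0.2, 0.4]
grip_width: 0.051
grip_force: 0.0
tool shift mm [280.5 275.9   6. ] turn -55.05849305331179 j6 -1.55 at [0.6471 0.0116 0.199 ] ydir 89.9
side c [0.3641 0.2837] L,W [0.105 0.025] ang 56.1 px [266. 324.]
side c [0.4801 0.1848] L,W [0.037 0.035] ang 59.2 px [226. 279.]
side c [0.0284 0.0565] L,W [0.24  0.145] ang 147.6 px [406. 261.]
side c [0.6569 0.0141] L,W [0.126 0.046] ang 178.2 px [176. 217.]
side c [ 0.6578 -0.0684] L,W [0.119 0.029] ang 179.3 px [183. 195.]
side c [ 0.6543 -0.139 ] L,W [0.117 0.029] ang 179.6 px [190. 178.]
side c [ 0.4761 -0.1894] L,W [0.05  0.034] ang 173.7 px [251. 173.]
side c [ 0.2801 -0.941 ] L,W [0.398 0.202] ang 168.6 px [328.  46.]
side c [ 0.234 -1.261] L,W [0.224 0.072] ang 174.0 px [342.   8.]
side c [ 0.9554 -1.0142] L,W [0.551 0.313] ang 43.2 px [172.  23.]
```

```bash
python3 -m creep '[0.7,0.0255,0.0251,0,0,0.7,0.0255,0.0251,0,0,0.7,0.0255,0.0251,0,0,0.7,0.0255,0.0251,0,0,0.7,0.0255,0.0251,0,0,0.7,0.0255,0.0251,0,0,0.7,0.0255,0.0251,0,0,0.7,0.0255,0.0251,0,0,0.7,0.0255,0.0251,0,0,0.7,0.0255,0.0251,0,0,0.7,0.0255,0.0251,0,0,0.7,0,0,0,-6.9,0.7,0,0,0,-6.9,0.7,0,0,0,-6.9,0.7,0,0,0,-6.9,0.7,0,0,0,-6.9,0.7,0,0,0,-6.9,0.7,0,0,0,-6.9,0.7,0,0,0,-6.8,0.7,0,0,0,0]'
python3 - <<'E'
from h import *
to(.3669,.2878,.019,145)
im=snapshot("side");cv2.imwrite("pics/s16.png",im);brushes("side",im,V=180)
E
```

```text
time_s: 32.08
eef_pos: [0.3623, 0.2874, 0.1903]
ee_rot: [3.141, -0.002, -2.175]
wrist_force: [-0.6, -0.3, 0.2]
grip_width: 0.0598
grip_force: 0.0
tool shift mm [ -3.1  -3.6 171.3] turn 0.36451008399413354 j6 -1.87 at [0.3623 0.2874 0.1903] ydir 145.4
side c [0.3639 0.2839] L,W [0.105 0.025] ang 56.8 px [266. 324.]
side c [0.4814 0.185 ] L,W [0.037 0.036] ang 100.9 px [225. 279.]
side c [0.0167 0.0461] L,W [0.244 0.171] ang 161.6 px [411. 258.]
side c [0.6569 0.0139] L,W [0.126 0.046] ang 178.5 px [176. 217.]
side c [ 0.4638 -0.0548] L,W [0.129 0.03 ] ang 128.2 px [248. 207.]
side c [ 0.6599 -0.0649] L,W [0.124 0.046] ang 9.2 px [182. 196.]
side c [ 0.6597 -0.139 ] L,W [0.125 0.049] ang 11.4 px [188. 177.]
side c [-0.1256 -0.3859] L,W [0.213 0.184] ang 134.7 px [447. 150.]
side c [ 0.576  -0.6362] L,W [0.146 0.106] ang 170.6 px [244.  83.]
side c [ 0.0565 -0.8949] L,W [0.209 0.1  ] ang 60.9 px [384.  57.]
side c [-0.1365 -1.1379] L,W [0.186 0.059] ang 68.0 px [429.  28.]
```

```bash
python3 -m creep '[0.7,-0.0031,-0.0036,0.036,0,0.7,0,0,0.036,0,0.7,0,0,0.036,0,0.7,0,0,0.035,0,0.7,0,0,0.018,0,0.7,0,0,0.01,0,0.7,0,0,0,0,0.2,0,0,0,0,0.2,0,0,0,0,0.2,0,0,0,0,0.2,0,0,0,0,0.2,0,0,0,0,0.2,0,0,0,0,0.2,0,0,-0.01,0,0.2,0,0,-0.03,0,0.2,0,0,-0.03,0,0.2,0,0,-0.03,0,0.2,0,0,0,0]' 60
python3 -c "
from h import *
to(.633,.0815,.12,90)"
```

```text
time_s: 33.63
eef_pos: [0.3702, 0.2903, 0.1262]
ee_rot: [-3.139, 0.008, -2.181]
wrist_force: [1.6, 1.1, -0.0]
grip_width: 0.0285
grip_force: 59.7
tool shift mm [  20.6 -335.     6.9] turn 55.04214650476811 j6 -1.87 at [0.3702 0.2903 0.1262] ydir 145.0
```

```bash
python3 -m creep '[0.2,0.0023,-0.0372,0,0,0.2,0.0023,-0.0372,0,0,0.2,0.0023,-0.0372,0,0,0.2,0.0023,-0.0372,0,0,0.2,0.0023,-0.0372,0,0,0.2,0.0023,-0.0372,0,0,0.2,0.0023,-0.0372,0,0,0.2,0.0023,-0.0372,0,0,0.2,0.0023,-0.0372,0,0,0.2,0,0,0,6.9,0.2,0,0,0,6.9,0.2,0,0,0,6.9,0.2,0,0,0,6.9,0.2,0,0,0,6.9,0.2,0,0,0,6.9,0.2,0,0,0,6.9,0.2,0,0,0,6.8,0.2,0,0,0,0,0.2,0,0,0,0]'
python3 -c "
from h import *
to(.633,.0815,.031,90)"
```

```text
time_s: 35.22
eef_pos: [0.63, 0.0795, 0.1206]
ee_rot: [3.142, 0.0, -3.139]
wrist_force: [0.5, -0.8, -0.8]
grip_width: 0.0287
grip_force: 60.0
tool shift mm [-3.   2.  89.6] turn 0.15955497074776304 j6 -1.45 at [0.63   0.0795 0.1206] ydir 90.2
```

```bash
python3 -m creep '[0.2,-0.003,0.002,0.035,0,0.2,0,0,0.025,0,0.2,0,0,0.015,0,0.2,0,0,0.009,0,0.2,0,0,0.004,0,0.2,0,0,0,0,0.2,0,0,0,0]'
python3 -m creep '[0.4,0,0,0.001,0,0.6,0,0,0,0,0.6,0,0,0,0,0.6,0,0,0,0,0.6,0,0,-0.02,0,0.6,0,0,-0.035,0,0.6,0,0,-0.035,0,0.6,0,0,-0.035,0,0.6,0,0,-0.035,0,0.6,0,0,-0.03,0,0.6,0,0,0,0]'
python3 - <<'E'
from h import *
to(.598,.328,.23,80)
im=snapshot("side");cv2.imwrite("pics/s17.png",im);brushes("side",im,V=180)
E
```

```text
time_s: 35.8
eef_pos: [0.6334, 0.0816, 0.0334]
ee_rot: [3.142, 0.0, -3.14]
wrist_force: [-2.9, -0.8, 5.7]
grip_width: 0.0289
grip_force: 61.8
time_s: 36.72
eef_pos: [0.6366, 0.082, 0.2284]
ee_rot: [3.14, 0.01, 3.141]
wrist_force: [1.4, 0.4, -0.3]
grip_width: 0.0511
grip_force: 0.0
tool shift mm [ 38.7 246.   -1.7] turn 9.975310261535853 j6 -1.44 at [0.6366 0.082  0.2284] ydir 90.0
side c [0.4801 0.1848] L,W [0.037 0.035] ang 59.2 px [226. 279.]
side c [0.6219 0.0731] L,W [0.124 0.039] ang 175.5 px [182. 236.]
side c [0.0288 0.0563] L,W [0.241 0.144] ang 147.1 px [406. 261.]
side c [0.6569 0.0139] L,W [0.126 0.046] ang 178.5 px [176. 217.]
side c [ 0.6508 -0.0686] L,W [0.106 0.029] ang 179.9 px [185. 195.]
side c [ 0.6432 -0.1426] L,W [0.106 0.025] ang 0.7 px [194. 177.]
side c [ 0.4761 -0.1894] L,W [0.05  0.034] ang 173.7 px [251. 173.]
side c [ 0.9535 -0.9581] L,W [0.647 0.368] ang 49.7 px [169.  29.]
```

```bash
python3 -m creep '[0.7,0.0056,0.0349,0,0,0.7,0.0056,0.0349,0,0,0.7,0.0056,0.0349,0,0,0.7,0.0056,0.0349,0,0,0.7,0.0056,0.0349,0,0,0.7,0.0056,0.0349,0,0,0.7,0.0056,0.0349,0,0,0.7,0,0,0,5.5,0.7,0,0,0,5.5,0.7,0,0,0,0,0.7,0,0,0,0]'
python3 - <<'E'
from h import *
to(.5965,.327,.069,79)
im=snapshot("side");cv2.imwrite("pics/s18.png",im);t=snapshot("top")
a=cv2.resize(im[95:265,130:320],None,fx=2.4,fy=2.4);b=cv2.resize(t[115:240,180:350],None,fx=2,fy=2)
cv2.imwrite("pics/c18.png",np.hstack([a,cv2.copyMakeBorder(b,0,a.shape[0]-b.shape[0],0,0,0)]))
E
```

```text
time_s: 37.68
eef_pos: [0.5936, 0.3257, 0.2199]
ee_rot: [-3.14, -0.001, 2.952]
wrist_force: [0.2, 0.3, 0.3]
grip_width: 0.0602
grip_force: 0.0
tool shift mm [ -2.8   2.  150.9] turn 0.13950639107817153 j6 -0.88 at [0.5936 0.3257 0.2199] ydir 79.1
```

View pics/c18.png

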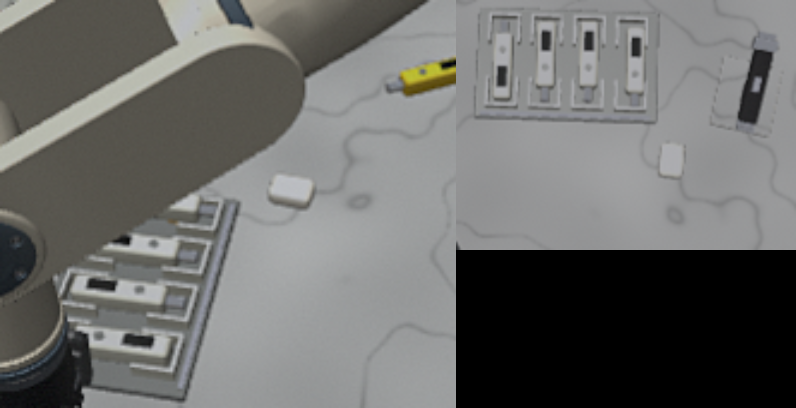

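```bash
python3 -m creep '[0.7,-0.0015,0.001,0.035,0,0.7,0,0,0.035,0,0.7,0,0,0.035,0,0.7,0,0,0.028,0,0.7,0,0,0.014,0,0.7,0,0,0.004,0,0.7,0,0,0,0,0.1,0,0,0,0,0.1,0,0,0,0,0.1,0,0,0,0,0.1,0,0,0,0,0.1,0,0,0,0,0.1,0,0,0,0,0.1,0,0,0,0]' 50
python3 -c "
from h import *
to(.5965,.327,.069,-4)"
```

```text
time_s: 38.95
eef_pos: [0.5973, 0.3289, 0.0727]
ee_rot: [3.137, 0.003, 2.948]
wrist_force: [0.4, 7.7, 4.7]
grip_width: 0.018
grip_force: 48.0
tool shift mm [ 0.5 -2.   3.7] turn 82.88612339016431 j6 -0.88 at [0.5973 0.3289 0.0727] ydir 78.9
```

```bash
python3 -m creep '[0.1,0,0,0,5,0.1,0,0,0,5,0.1,0,0,0,5,0.1,0,0,0,5,0.1,0,0,0,5,0.1,0,0,0,5,0.1,0,0,0,5,0.1,0,0,0,5,0.1,0,0,0,5,0.1,0,0,0,5,0.1,0,0,0,5,0.1,0,0,0,5,0.1,0,0,0,5,0.1,0,0,0,5,0.1,0,0,0,5,0.1,0,0,0,5,0.1,0,0,0,2,0.1,0,0,0,0]'
python3 -c "
from h import *
to(.5965,.327,.069,-4);print(robot.state()['ft_torque'])"
```

```text
time_s: 40.45
eef_pos: [0.5966, 0.329, 0.0727]
ee_rot: [3.139, -0.004, 1.515]
wrist_force: [-3.1, 7.7, 5.5]
grip_width: 0.0172
grip_force: 49.0
tool shift mm [-2.   0.   3.6] turn 0.809495419176244 j6 0.55 at [0.5966 0.329  0.0727] ydir -3.2
[ 1.27279562  0.55988143 -0.07069571]
```

```bash
python3 -m creep '[0.1,0,0,0,2,0.1,0,0,0,2,0.1,0,0,0,2,0.1,0,0,0,0,0.1,0,0,0,0]'
python3 -c "
from h import *
to(.5965,.327,.069,-4);print(robot.state()['ft_torque'])"
```

```text
time_s: 40.87
eef_pos: [0.5966, 0.3286, 0.0727]
ee_rot: [3.139, -0.003, 1.415]
wrist_force: [-2.6, 5.2, 5.8]
grip_width: 0.0168
grip_force: 57.3
tool shift mm [-1.6  0.2  3.7] turn -4.9276573153743755 j6 0.66 at [0.5966 0.3286 0.0727] ydir -8.9
[0.92237571 0.56448469 1.07919632]
```

```bash
python3 -m creep '[0.1,0,0,0,1.5,0.1,0,0,0,0,0.1,0,0,0,0]'
python3 -c "
from h import *
to(.5965,.327,.069,-4);print(robot.state()['ft_torque'])"
python3 -m creep '[0.6,0,0,0,0,0.7,0,0,0,0,0.7,0,0,0,0,0.7,0,0,0,0,0.7,0,0,-0.02,0,0.7,0,0,-0.035,0,0.7,0,0,-0.035,0,0.7,0,0,-0.035,0,0.7,0,0,-0.035,0,0.7,0.03,0,0,0,0.7,0.035,0,0,0,0.7,0.035,0,0,0,0.7,0.035,0,0,0,0.7,0.035,0,0,0,0.7,0.035,0,0,0,0.7,0,0,0,0]'
python3 - <<'E'
from h import *
im=snapshot("side");t=snapshot("top")
a=cv2.resize(im[95:370,120:320],None,fx=1.9,fy=1.9);b=cv2.resize(t[115:250,100:350],None,fx=1.6,fy=1.6);c=cv2.resize(im[295:350,130:200],None,fx=4,fy=4)
o=np.zeros((a.shape[0],780,3),np.uint8);o[:,:a.shape[1]]=a;o[:b.shape[0],380:780]=b;o[b.shape[0]+10:b.shape[0]+10+c.shape[0],400:400+c.shape[1]]=c
cv2.imwrite("pics/c19.png",o)
E
```

```text
time_s: 41.12
eef_pos: [0.5966, 0.3286, 0.0728]
ee_rot: [3.139, -0.003, 1.39]
wrist_force: [-2.8, 5.7, 6.9]
grip_width: 0.0174
grip_force: 67.4
tool shift mm [-1.6  0.2  3.8] turn -6.349318251184883 j6 0.68 at [0.5966 0.3286 0.0728] ydir -10.3
[0.95566245 0.61504633 1.71617829]
time_s: 42.45
eef_pos: [0.6329, 0.5339, 0.2289]
ee_rot: [-3.141, -0.002, 1.389]
wrist_force: [-0.3, -0.9, -0.1]
grip_width: 0.0596
grip_force: 0.0
```

View pics/c19.png

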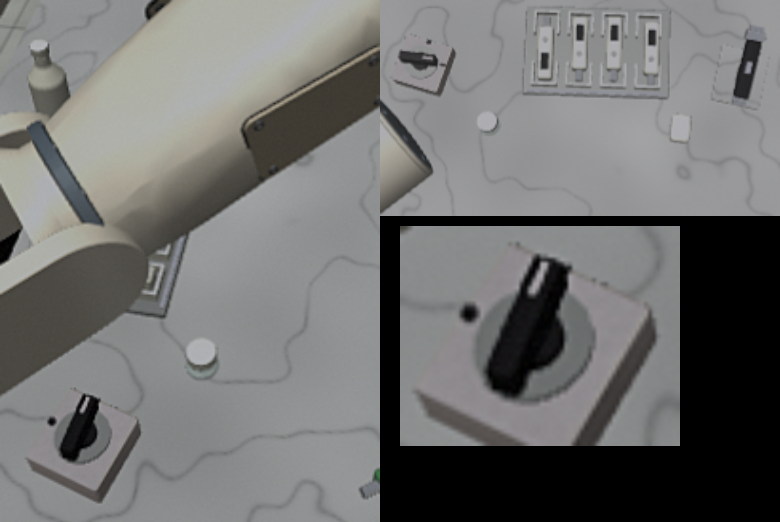

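The picture shows the handle pointing to the dash (on), four brushes in their pockets, the trimmer on its rest, and the jar and soap where they were.

```bash
python3 -c "
from plant import order
print(order.hand_in())"
```

```text
the job is handed in; nothing more can be done
None
```

I turned the power off first and back fully on at the end, laid the trimmer on the sloped rest, put all four brushes flat in pockets of their own, left the jar and soap untouched, and handed the job in at about 42 s; no verdict was returned.

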